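Tip the vial carton onto the weighing pad and log it

ROBOT

A 6-joint arm with a two-finger parallel gripper is mounted at the origin on the work surface. World frame = base frame: x ahead of the robot, y to its left, z up, the work surface at z = 0. Lengths are in mm, angles in rad, forces in N, time in s.
With the tool pointing down it reaches from about 350 to 875 mm from the base axis. Payload 4.2 kg.
Tool frame: the origin (TCP) lies on the centre line of the jaws, within the pads' length; the fingertips stand 14 mm ahead of it and the grasp point (between the pads) lies 5 mm behind it (tcp_to_tips is the distance from the TCP to the fingertips, in mm); z points along the fingers, y is the direction in which the jaws open and shut (so a half turn about z gives the same grasp; the last joint's range is limited). The gripper opens to 85 mm and grips with 20 to 120 N. Pads are 22 mm wide; open, the fingers measure 114 mm over their backs; the gripper's body (76 mm by 85 mm) begins 54 mm behind the grasp point. The pads swing forward as they close: fully open they stand 13 mm farther back than shut.
Start: joints at [1.607, 0.385, 0.008, 0, -1.194, -0.259], TCP at [138.069, 609.538, 245.312] pointing down, gripper open.
Joint ranges: [-3.14, 3.14], [-1.21, 2.06], [-1.07, 1.41], [-3.16, 2.05], [-2.99, -0.16], [-3.1, 3.1]. Speed limits (rad/s): [2.79, 2.79, 3.14, 3.14, 3.14, 3.14].

INTERFACE

Orientations are given as a unit quaternion [x, y, z, w].
In Python, from bench import read_state, get_image, job_done, tcp_to_tips gives the robot as it stands. The module is installed in compiled form; this text tells all that it offers.
- The arm moves only by the tool play_rows, never from a script. Its argument "targets" is a list of rows, each an object of numbers: "gripper": the gripper's target within -1 to 1 (shut at 1, half-way at 0, fully open at -1); "tx", "ty", "tz": the shift along the tool's x, y, z scaled (see below); "spin": the turn about the tool's z scaled (see below). A call has 1 to 12 rows; each row is the pose to reach, as a shift and turn from the pose commanded when the call began, along the tool's axes at that moment; what a row does not reach only later rows make up. The controller multiplies each number of a shift by 0.25 m and each number of a turn by pi/4 rad. A row lasts 1/8 s, in which the tool goes at most 62.5 mm and 10.7 degrees, less where a joint would pass 70% of its speed; a pose out of reach is approached as far as the arm can. A call with a number of a shift or a turn outside -1 to 1 is refused whole. A call with a gripper value outside its range is refused whole. The fingers move at their own pace and stop on an object; the grip force is fixed at half the most. Time passes only in rows, so rows that repeat a pose let the fingers close. It gives the time, the measured TCP pose, the force and the opening at its end, in the units of the state.
- read_state(): the state, without advancing time (a new reading comes with each control period).
- get_image(name): name is "side" or "top" or "wrist"; returns a dict with "frame" (480x640x3 uint8, red, green, blue), "depth" (480x640 float32, mm along the optical axis (not along the pixel's ray), 0 where there is no reading), "mtx" (3x3 intrinsics, pixels), "world_to_cam" (4x4, takes a point from world to camera coordinates). Camera axes: x right, y up, looking along -z (the intrinsics and any distortion apply to the point x, -y, -z); pixel columns grow to the right and rows downward; lengths in mm; the calibration is good to about 2 mm. A picture is of the moment at which its call begins.
- job_done(): hands the job in, once; it reports no verdict.
The state is a dict: "clock": time; "joints": joint angles; "joint_vel": joint speeds; "joint_efforts": joint torques, N m; "position": TCP position; "ee_rot": TCP orientation; "contact_force": force on the tool from outside, world axes, zero at the start; "wrist_torque": the same for the moment, N m; "gripper_width": finger opening in mm.
Only numpy, scipy, OpenCV 4.12 (cv2) and the standard library are available. Lean on these libraries where they do the work, as an engineer would, in place of code of your own. Each camera call takes 0.05 s, during which the arm holds its last target.

TASK

Push the standing yellow-banded carton over, high on its printed back, so that it topples forward and lies wholly inside the yellow outline of the weighing pad with its printed face up; do not grip, lift or carry it. Then, once it lies still, press the green key on the indicator all the way down and let it come back up. Leave the blue carton, the vials and the jar as they stand.

Things in the scene. Friction and masses are not known exactly. Their poses are not given: they have to be found in the camera images.
- station: the check-weigh plate: a fixed bare aluminium plate, 280 (x) x 150 (y) x 6 mm thick, flat on the table. Origin at the centre of its underside; its x axis runs along its length, from the end nearer the robot to the far end, z up
- pad (a point): centre of the weighing pad on the plate's upper face (6 mm above the table): a grey field inside a yellow outline, 165 mm along x by 130 mm along y over the outside of the lines, flush with the plate. Axes as the plate's; it lies 50 mm along x from the plate's centre
- carton: cardboard carton with yellow band and top, 0.18 kg, 45 deep (x) x 75 wide (y) x 120 mm tall (z), standing on the plate, turned up to 7 degrees, its front lower edge about 22 mm inside the pad's near line. Origin: centre of its underside; x points forward along the pad, z up. White printed label on its back (-x) face, towards the robot. Pushed near its top it tips forward, past 20 degrees it falls by itself; pushed low it slides
- carton_mid (a point): the middle of the carton's volume, 60 mm above its underside along its z
- label (a point): the middle of the carton's printed back face, 22.5 mm behind its centre and 60 mm up
- foot_l (a point): lower corner of the printed face on the carton's +y side
- foot_r (a point): lower corner of the printed face on the carton's -y side
- top_l (a point): upper corner of the printed face on the carton's +y side
- top_r (a point): upper corner of the printed face on the carton's -y side
- indicator: the weigh indicator: a fixed blue box 100 (x) x 120 (y) x 35 mm tall with a display, carrying the green key. Origin at the centre of its underside, z up
- key_top (a point): centre of the upper face of the round green key (32 mm in diameter), on top of the indicator, 22 mm from its centre towards -x and 57 mm above the table, standing in a black collar; pressed straight down
- key (a joint): how far the green key is pressed: 0 at rest, 0.006 m fully down; a spring that takes about 5 N to bottom out and returns by itself
- blue_carton: a standing carton of the same size as the yellow one but with a blue band and top (45 x 75 x 120) mm; loose, to be left alone; origin at the centre of its underside, z up
- vial_a: a standing glass vial with a yellow cap, 26 mm in diameter, 48 tall mm; loose, to be left alone; origin at the centre of its underside, z up
- vial_b: a second standing vial with a yellow cap, 26 mm in diameter, 48 tall mm; loose, to be left alone; origin at the centre of its underside, z up
- vial_c: a standing vial with a blue cap, 26 mm in diameter, 48 tall mm; loose, to be left alone; origin at the centre of its underside, z up
- cap_jar: a closed jar with a yellow lid, 60 mm in diameter, 85 tall mm; loose, to be left alone; origin at the centre of its underside, z up
Things that resemble listed ones, but are neither listed nor needed, are in the scene too. What is shaped like the carton but turquoise is not meant.

How it is judged (in metres and radians):
On the way, in this order (a step that is already met when the one before it is completed fails the run):
1. the carton lies at rest on its front, printed face up, inside the yellow outline (z of label in the frame of pad between 0.04 and 0.05 m and angle between carton's own z axis and vertical between 1.47 and 1.67 rad and x of foot_l in the frame of pad between -0.0855 and 0.0855 m and y of foot_l in the frame of pad between -0.068 and 0.068 m and x of foot_r in the frame of pad between -0.0855 and 0.0855 m and y of foot_r in the frame of pad between -0.068 and 0.068 m and x of top_l in the frame of pad between -0.0855 and 0.0855 m and y of top_l in the frame of pad between -0.068 and 0.068 m and x of top_r in the frame of pad between -0.0855 and 0.0855 m and y of top_r in the frame of pad between -0.068 and 0.068 m and linear speed of carton below 0.01 m/s and angular speed of carton below 0.1 rad/s), for 0.2 s.
2. the green key is pressed down (value of joint key above 0.0045 m), for 0.04 s.
At the end, for the whole second after the job is handed in: The carton rests flat on the pad (6 degrees, 5 mm), printed face up, that face's corners inside the yellow outline (3 mm allowed); after that the key was pressed at least 4.5 of 6 mm and is back up within 1.5 mm; the other things stand upright within 20 mm of where they were (all of step 1 and value of joint key below 0.0015 m and angle between each of blue_carton, vial_a, vial_b, vial_c, cap_jar's own z axis and vertical below 0.15 rad); the robot touches nothing.
It fails at once if the carton is lifted: its middle more than 90 mm above the table (66 standing, at most 70 while it tips) (height (world z) of carton_mid above 0.09 m).
It fails at once if the carton is taken between the fingers (x of the grasp point in the frame of carton between -0.0175 and 0.0175 m and y of the grasp point in the frame of carton between -0.0325 and 0.0325 m and z of the grasp point in the frame of carton between 0.005 and 0.115 m).
It fails at once if the key is pressed before the carton lies down (value of joint key above 0.003 m and angle between carton's own z axis and vertical below 1.4 rad).
It fails at once if the blue carton, a vial or the jar is moved more than 20 mm (distance of any of blue_carton, vial_a, vial_b, vial_c, cap_jar from where it was at the start of the episode above 0.02 m).
It also fails if it takes over 43 s, if anything falls off the work surface, if the arm or the gripper's body presses on something with over 40 N, if the wrist force passes 120 N, or if a joint passes its speed limit or range.

## Working session

There is one attempt and no reset: what is moved stays moved. The work goes in short steps, Python scripts to look and compute and a tool call to move; the robot and the scene stay as the last step left them, time stands still between calls to the robot, and variables do not carry over. Pictures are saved under pics/ and viewed, and the job is handed in when it is done.

Besides the shell and the picture viewer there is one more tool, called after "Call:" by a JSON object that holds its "method" and its "body". play_rows: Moves the arm, as the interface text tells. Its arguments: {"type":"object","properties":{"targets":{"type":"array","items":{"type":"object","properties":{"gripper":{"type":"number"},"tx":{"type":"number","minimum":-1,"maximum":1},"ty":{"type":"number","minimum":-1,"maximum":1},"tz":{"type":"number","minimum":-1,"maximum":1},"spin":{"type":"number","minimum":-1,"maximum":1}}}}},"required":["targets"]}

```bash
mkdir -p pics
cat > h.py <<'E'
import numpy as np,cv2
from bench import read_state,get_image,job_done,tcp_to_tips
def grab(n,tag):
    d=get_image(n); cv2.imwrite(f'pics/{tag}.png',d['frame'][:,:,::-1]); np.savez(f'{tag}.npz',**d); return d
def world(d):
    K=d['mtx'];z=d['depth'];v,u=np.mgrid[:480,:640]
    x=(u-K[0,2])/K[0,0]*z;y=(v-K[1,2])/K[1,1]*z
    P=np.stack([x,-y,-z,np.ones_like(z)],-1)
    return (P@np.linalg.inv(d['world_to_cam']).T)[...,:3]
E
python3 - <<'E'
from h import *
print(read_state(),tcp_to_tips)
for n in('top','side','wrist'):
    d=grab(n,n+'0');print(n,d['mtx'].tolist(),np.linalg.inv(d['world_to_cam']).round(3).tolist())
E
```

```text
{'clock': 0.0, 'joints': array([ 1.60662162e+00,  3.85553507e-01,  6.60191974e-03, -4.95309202e-04,
       -1.19398201e+00, -2.58621654e-01]), 'joint_vel': array([-1.36906918e-03, -8.54716754e-04, -8.69513470e-05,  1.96803871e-03,
       -7.48366156e-04,  7.03681225e-04]), 'joint_efforts': array([-4.27756404e-04, -3.92293739e+01,  1.88399398e+01,  4.18603197e+00,
       -4.64806959e-03,  5.60996966e-06]), 'position': array([137.94440748, 609.01367607, 244.21457588]), 'ee_rot': array([ 9.93790881e-01, -1.11258664e-01, -7.09318562e-05,  1.09083840e-03]), 'contact_force': array([-0.14924368,  0.1618784 ,  0.6308592 ]), 'wrist_torque': array([-0.02417829,  0.03342514, -0.0538279 ]), 'gripper_width': 85.55470719661032} 14.0
top [[467.80902853150906, 0.0, 319.6523850041546], [0.0, 467.80902853150906, 228.10077387132918], [0.0, 0.0, 1.0]] [[-0.027, 0.998, -0.059, 503.776], [-1.0, -0.027, -0.006, -9.091], [-0.008, 0.059, 0.998, 882.219], [0.0, 0.0, 0.0, 1.0]]
side [[554.856770943796, 0.0, 313.054948544478], [0.0, 554.856770943796, 241.6906776873483], [0.0, 0.0, 1.0]] [[0.764, 0.464, -0.448, 105.43], [-0.645, 0.561, -0.519, -511.807], [0.011, 0.685, 0.728, 814.242], [0.0, 0.0, 0.0, 1.0]]
wrist [[346.32028946526094, 0.0, 323.13600590834716], [0.0, 346.32028946526094, 240.05444100628523], [0.0, 0.0, 1.0]] [[-0.221, 0.931, 0.29, 212.756], [-0.975, -0.212, -0.064, 594.052], [0.002, -0.297, 0.955, 371.109], [0.0, 0.0, 0.0, 1.0]]
```

View pics/top0.png

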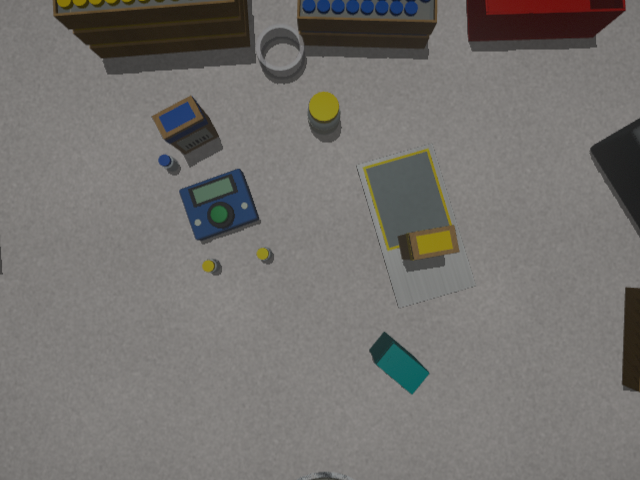

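View pics/side0.png

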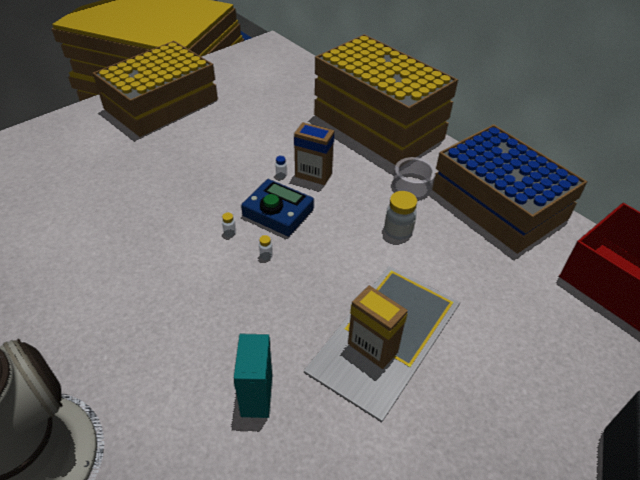

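The top view shows the plate with the yellow carton's top at about (435,242), the indicator key at (220,215), and the turquoise decoy at (400,362). Next I measure these.

```bash
cat >> h.py <<'E'
def ray(d,px,z):
    K=d['mtx'];T=np.linalg.inv(d['world_to_cam']);o=T[:3,3]
    r=T[:3,:3]@np.array([(px[0]-K[0,2])/K[0,0],-(px[1]-K[1,2])/K[1,1],-1]);return o+r*(z-o[2])/r[2]
def proj(d,p):
    c=d['world_to_cam']@np.append(p,1);K=d['mtx'];return np.array([K[0,0]*c[0]/-c[2]+K[0,2],-K[1,1]*c[1]/-c[2]+K[1,2]])
E
python3 - <<'E'
from h import *
for n in('top','side'):
    d=dict(np.load(n+'0.npz'));W=world(d);hsv=cv2.cvtColor(d['frame'],cv2.COLOR_RGB2HSV)
    Z=W[...,2]
    def rep(name,m):
        nn,l,st,c=cv2.connectedComponentsWithStats(m.astype(np.uint8))
        for i in range(1,nn):
            if st[i,4]>30:
                p=W[l==i]; z=np.median(p[:,2]); pr=cv2.minAreaRect(np.argwhere(l==i)[:,::-1].astype(np.float32))
                q=cv2.minAreaRect(p[:,:2].astype(np.float32))
                print(n,name,st[i,4],c[i].round(1),'med',np.median(p,0).round(1),'rect',np.round(q[0],1),np.round(q[1],1),round(q[2],1))
    ok=(W[...,0]<760)&(W[...,0]>250)&(np.abs(W[...,1])<400)
    H,S,V=cv2.split(hsv)
    rep('yellow',(H>22)&(H<34)&(S>150)&(V>90)&ok)
    rep('green',(H>45)&(H<80)&(S>130)&ok)
    rep('top120',(Z>116)&(Z<136)&ok)
    rep('blue',(H>105)&(H<125)&(S>130)&ok)
    rep('z57',(Z>52)&(Z<62)&ok)
    big=cv2.resize(d['frame'][130:320,340:490] if n=='top' else d['frame'][260:430,290:470],None,fx=4,fy=4,interpolation=cv2.INTER_CUBIC)[:600,:800]
    cv2.imwrite(f'pics/{n}_crop.png',big[:,:,::-1])
    print(n,'table z',np.median(Z[ok]))
E
```

```text
top yellow 304 [323.7 113.1] med [750.7 -16.7  84.7] rect [633.5 -25.1] [256.6  50.2] 4.0
top yellow 446 [403.7 190.5] med [ 629.6 -144.5    6.2] rect [ 591.4 -114. ] [163.2 247. ] 14.5
top yellow 657 [434. 242.] med [ 520.9 -188.   126.2] rect [ 509.6 -113.1] [ 30.7 207.4] 8.6
top yellow 101 [262.2 253.2] med [511.3  99.8  48.1] rect [511.5  99.4] [19.8 17.8] 88.5
top yellow 100 [208.  265.6] med [491.8 196.7  47.4] rect [492.8  98.4] [ 18.1 215.4] 1.0
top green 205 [218.6 213.7] med [582.8 174.3  56.8] rect [583.6 174.9] [27.2 27.2] 88.5
top top120 1102 [176.2 119.2] med [737.2 230.2 119.8] rect [739.7 227.7] [45.5 74.9] 26.8
top top120 1325 [433.1 242.5] med [ 520.1 -186.7  126. ] rect [ 520.3 -187.9] [45.3 76.2] 8.7
top top120 1343 [402.1 368.7] med [ 319.9 -130.4  120.1] rect [ 319.4 -130.5] [76.1 45.1] 48.6
top blue 523 [176.5 116.9] med [740.1 228.3 120. ] rect [620.2 126. ] [352.5  54.7] 40.4
top blue 97 [164.1 159.8] med [684.8 273.9  47.7] rect [600.9 134.6] [346.3  18.8] 59.0
top blue 1575 [219.6 206.5] med [596.  167.4  34.7] rect [593.5 115.7] [275.7 135.8] 80.5
top z57 
[... 1327 characters left out ...]
1.6 100.1] rect [723.8 213.3] [24.7 79.4] 42.9
side blue 63 [280.2 159.7] med [681.7 270.4  47.3] rect [682.5 272.2] [19.1 17.8] 50.4
side blue 1611 [276.9 211.1] med [580.9 148.8  33.4] rect [602.1 177.1] [100.9 120.6] 18.5
side z57 124 [312.4 161.1] med [723.2 210.5  57.2] rect [723.8 212.8] [24.9 77.3] 42.6
side z57 148 [271.2 199.5] med [581.5 170.3  56.6] rect [582.5 171.9] [32.  30.6] 21.6
side z57 151 [398.  216.3] med [742.  -31.2  57.4] rect [744.5 -22.8] [22.8 56.5] 9.6
side z57 175 [373.8 340.9] med [ 500.7 -206.7   56.8] rect [ 505.7 -201.2] [37.5 84.4] 37.3
side z57 101 [253.6 399.5] med [ 296.8 -162.2   57.3] rect [ 297.  -161.6] [12.8 45.3] 63.7
side table z 0.6880692533582078
```

Run:
```python
from h import *
d=dict(np.load('top0.npz'))
big=cv2.resize(d['frame'][135:315,345:485],None,fx=3.3,fy=3.3,interpolation=cv2.INTER_CUBIC)
cv2.imwrite('pics/tc.png',big[:,:,::-1])
```

```text
(no output)
```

View pics/tc.png

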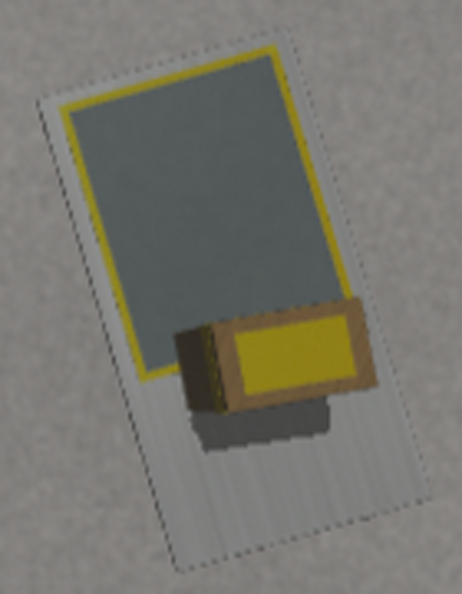

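View pics/side_crop.png

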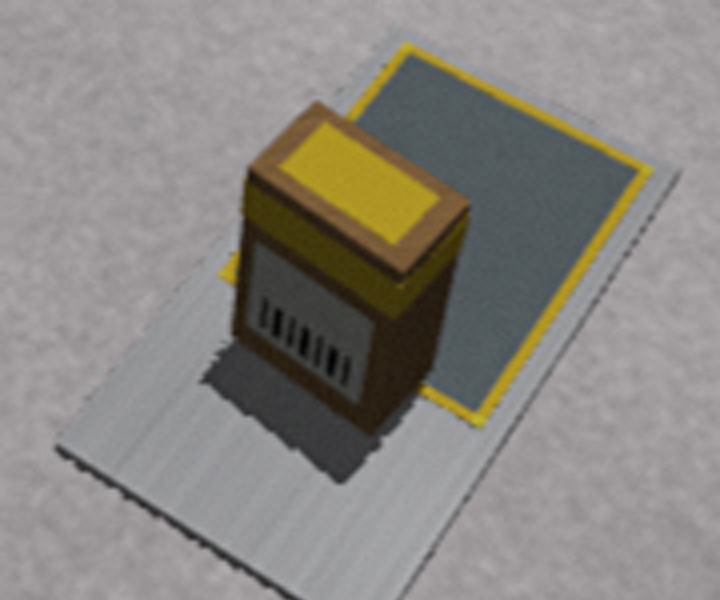

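Run:
```python
from h import *
from scipy.optimize import least_squares
d=dict(np.load('top0.npz'))
c=lambda x,y:(345+(x+.5)/3.3-.5,135+(y+.5)/3.3-.5)
print('pad corners', [ray(d,c(*p),6)[:2].round(1).tolist() for p in((61,108),(276,45),(142,382))])
print('plate corners',[ray(d,c(*p),6)[:2].round(1).tolist() for p in((38,99),(289,25),(180,572),(431,497))])
for n in('top','side'):
    d=dict(np.load(n+'0.npz'));W=world(d);hsv=cv2.cvtColor(d['frame'],cv2.COLOR_RGB2HSV);H,S,V=cv2.split(hsv);Z=W[...,2]
    m=(H>22)&(H<34)&(S>150)&(V>60)&(abs(Z-6)<5)&(W[...,1]<-60)
    p=W[m][:,:2]
    # fit: points lie on outline rect (centerline) half sizes a,b, line ~4mm
    def f(q):
        cx,cy,t=q;R=np.array([[np.cos(t),np.sin(t)],[-np.sin(t),np.cos(t)]]);l=(p-[cx,cy])@R.T
        a,b=82.5-2,65-2
        e=np.abs(l)-[a,b]; return np.where((e>-10).any(1),np.max(e,1),np.max(e,1))
    r=least_squares(f,[606,-171,.255],loss='soft_l1');print(n,'pad',r.x[:2].round(1),np.degrees(r.x[2]).round(2),'res',np.sqrt(np.mean(r.fun**2)).round(2),len(p))
    m=(Z>116)&(Z<136)&(abs(W[...,0]-520)<70)&(abs(W[...,1]+189)<70)
    q=cv2.minAreaRect(W[m][:,:2].astype(np.float32));
    ctr=np.array(q[0]);t=r.x[2];R=np.array([[np.cos(t),np.sin(t)],[-np.sin(t),np.cos(t)]])
    print(' carton',q, 'in pad',(R@(ctr-r.x[:2])).round(1))
    yaw=np.radians(q[2] if q[2]<45 else q[2]-90)
    u=np.array([np.cos(yaw),np.sin(yaw)]);v=np.array([-u[1],u[0]])
    for s in(0,120):
        for w in(-37.5,37.5): print('  lying corner',(R@(ctr+u*(22.5+s)+v*w-r.x[:2])).round(1))
```

```text
pad corners [[668.2, -88.8], [701.2, -213.1], [510.3, -129.6]]
plate corners [[673.8, -75.8], [712.5, -221.0], [403.1, -147.1], [441.3, -289.8]]
top pad [ 605.6 -170.7] 14.57 res 1.19 444
 carton ((520.3335571289062, -187.8519744873047), (45.265689849853516, 76.1601791381836), 8.682910919189453) in pad [-86.8   4.9]
  lying corner [-68.3 -34.7]
  lying corner [-60.6  39.9]
  lying corner [ 51.1 -47. ]
  lying corner [58.7 27.6]
side pad [ 605.2 -171.3] 14.54 res 1.49 397
 carton ((520.6286010742188, -190.1932373046875), (48.50971984863281, 75.81950378417969), 7.765844821929932) in pad [-86.6   3. ]
  lying corner [-68.7 -36.9]
  lying corner [-59.9  37.5]
  lying corner [ 50.5 -51.1]
  lying corner [59.3 23.4]
```

Call:
{"method": "play_rows", "body": {"targets": [{"tx":0.11,"ty":0.12,"tz":0,"spin":-0.06,"gripper":1},{"tx":0.22,"ty":0.25,"tz":0,"spin":-0.12,"gripper":1},{"tx":0.34,"ty":0.37,"tz":0,"spin":-0.18,"gripper":1},{"tx":0.45,"ty":0.5,"tz":0,"spin":-0.24,"gripper":1},{"tx":0.56,"ty":0.62,"tz":0,"spin":-0.3,"gripper":1},{"tx":0.68,"ty":0.75,"tz":0,"spin":-0.36,"gripper":1},{"tx":0.79,"ty":0.87,"tz":0,"spin":-0.42,"gripper":1},{"tx":0.9,"ty":1,"tz":0,"spin":-0.47,"gripper":1},{"tx":0.9,"ty":1,"tz":0,"spin":-0.47,"gripper":1}]}}

```text
clock: 1.27
position: [302.7, 313.7, 245.3]
ee_rot: [0.997, 0.071, -0.0, 0.0]
contact_force: [0.5, -0.1, 0.3]
gripper_width: 0.4
```

Call:
{"method": "play_rows", "body": {"targets": [{"tx":0.06,"ty":0.2,"gripper":1},{"tx":0.12,"ty":0.4,"gripper":1},{"tx":0.18,"ty":0.6,"gripper":1},{"tx":0.24,"ty":0.8,"gripper":1},{"tx":0.3,"ty":1,"gripper":1},{"tx":0.3,"ty":1,"gripper":1}]}}

```text
invalid input
```

Call:
{"method": "play_rows", "body": {"targets": [{"ty":0.2,"gripper":1},{"ty":0.4,"gripper":1},{"ty":0.6,"gripper":1},{"ty":0.8,"gripper":1},{"ty":1,"gripper":1},{"ty":1,"gripper":1}]}}

```text
invalid input
```

All fields are required in each row, so I include them.

Call:
{"method": "play_rows", "body": {"targets": [{"tx":0.06,"ty":0.2,"tz":0,"spin":0,"gripper":1},{"tx":0.12,"ty":0.4,"tz":0,"spin":0,"gripper":1},{"tx":0.18,"ty":0.6,"tz":0,"spin":0,"gripper":1},{"tx":0.24,"ty":0.8,"tz":0,"spin":0,"gripper":1},{"tx":0.3,"ty":1,"tz":0,"spin":0,"gripper":1},{"tx":0.3,"ty":1,"tz":0,"spin":0,"gripper":1}]}}

```text
clock: 2.02
position: [413.7, 77.6, 245.0]
ee_rot: [0.998, 0.07, -0.0, 0.0]
contact_force: [-0.8, 0.8, 0.2]
gripper_width: 0.0
```

Call:
{"method": "play_rows", "body": {"targets": [{"tx":0,"ty":0.2,"tz":0,"spin":0,"gripper":1},{"tx":0,"ty":0.4,"tz":0,"spin":0,"gripper":1},{"tx":0,"ty":0.6,"tz":0,"spin":0,"gripper":1},{"tx":0,"ty":0.8,"tz":0,"spin":0,"gripper":1},{"tx":0,"ty":1,"tz":0,"spin":0,"gripper":1},{"tx":0,"ty":1,"tz":0,"spin":0,"gripper":1},{"tx":0,"ty":1,"tz":0,"spin":0,"gripper":1}]}}

```text
clock: 2.9
position: [449.6, -166.7, 245.0]
ee_rot: [0.997, 0.073, -0.0, -0.0]
contact_force: [-0.4, 0.2, 0.0]
gripper_width: -0.3
```

Run:
```python
from h import *
s=read_state();p=s['position'];q=s['ee_rot']
from scipy.spatial.transform import Rotation as R
M=R.from_quat(q).as_matrix()
print(p,np.degrees(np.arctan2(M[1,0],M[0,0])))
for g in((439,-201,p[2]),(439,-201,124),(487.3,-193.9,124)):print(g,(M.T@(np.array(g)-p)/250).round(3))
```

```text
[ 449.55210397 -166.7227949   245.00225742] 8.42711165259316
(439, -201, np.float64(245.00225742312065)) [-0.062  0.129 -0.   ]
(439, -201, 124) [-0.062  0.13   0.484]
(487.3, -193.9, 124) [0.134 0.13  0.484]
```

Call:
{"method": "play_rows", "body": {"targets": [{"tx":-0.06,"ty":0.13,"tz":0,"spin":0,"gripper":1},{"tx":-0.06,"ty":0.13,"tz":0.15,"spin":0,"gripper":1},{"tx":-0.06,"ty":0.13,"tz":0.3,"spin":0,"gripper":1},{"tx":-0.06,"ty":0.13,"tz":0.42,"spin":0,"gripper":1},{"tx":-0.06,"ty":0.13,"tz":0.485,"spin":0,"gripper":1},{"tx":-0.06,"ty":0.13,"tz":0.485,"spin":0,"gripper":1}]}}

```text
clock: 3.65
position: [438.9, -200.4, 123.2]
ee_rot: [0.997, 0.074, -0.001, -0.0]
contact_force: [-0.5, -0.3, 0.0]
gripper_width: 0.3
```

Run:
```python
from h import *
print(read_state()['position'])
d=grab('side','s1');cv2.imwrite('pics/s1c.png',cv2.resize(d['frame'][200:440,240:500],None,fx=2.4,fy=2.4)[:,:,::-1])
d=grab('top','t1')
```

```text
[ 438.88369833 -200.35015793  123.20727329]
```

View pics/s1c.png

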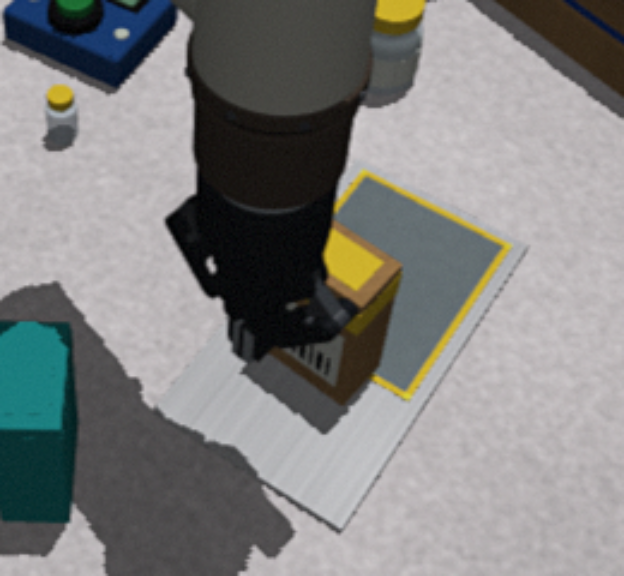

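View pics/t1.png

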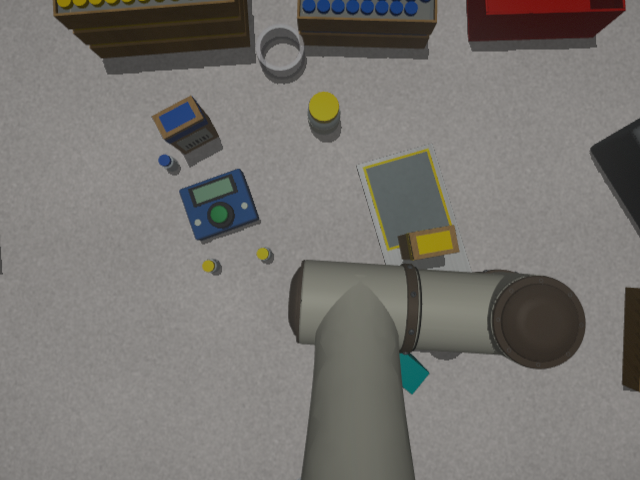

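Call:
{"method": "play_rows", "body": {"targets": [{"tx":0.06,"ty":0,"tz":0,"spin":0,"gripper":1},{"tx":0.12,"ty":0,"tz":0,"spin":0,"gripper":1},{"tx":0.16,"ty":0,"tz":0,"spin":0,"gripper":1},{"tx":0.19,"ty":0,"tz":0,"spin":0,"gripper":1},{"tx":0.21,"ty":0,"tz":0,"spin":0,"gripper":1},{"tx":0.23,"ty":0,"tz":0,"spin":0,"gripper":1},{"tx":0.25,"ty":0,"tz":0,"spin":0,"gripper":1}]}}

```text
clock: 4.62
position: [501.2, -193.0, 124.1]
ee_rot: [0.997, 0.073, -0.0, -0.0]
contact_force: [0.1, -0.3, 0.5]
gripper_width: 0.4
```

Run:
```python
from h import *
print(read_state()['position'])
d=grab('side','s2');cv2.imwrite('pics/s2c.png',cv2.resize(d['frame'][200:440,240:500],None,fx=2.4,fy=2.4)[:,:,::-1])
```

```text
[ 501.16906125 -192.98107829  124.0747487 ]
```

View pics/s2c.png

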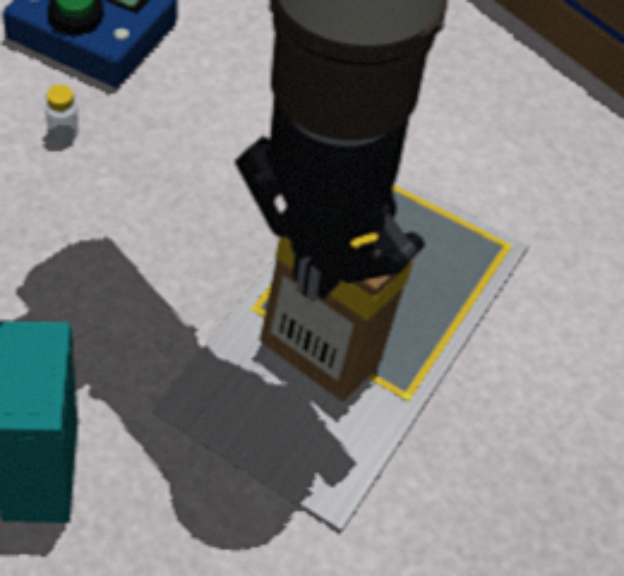

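The carton is tilting about its front edge: the near-foot corner is at about (340,400) in the crop, unchanged. I continue the push.

Call:
{"method": "play_rows", "body": {"targets": [{"tx":0.03,"ty":0,"tz":0,"spin":0,"gripper":1},{"tx":0.06,"ty":0,"tz":0,"spin":0,"gripper":1},{"tx":0.09,"ty":0,"tz":0,"spin":0,"gripper":1},{"tx":0.12,"ty":0,"tz":0,"spin":0,"gripper":1},{"tx":0.14,"ty":0,"tz":0,"spin":0,"gripper":1},{"tx":0.14,"ty":0,"tz":0,"spin":0,"gripper":1},{"tx":0.14,"ty":0,"tz":0,"spin":0,"gripper":1}]}}

```text
clock: 5.55
position: [535.5, -187.8, 124.0]
ee_rot: [0.997, 0.073, -0.0, -0.0]
contact_force: [0.2, -0.4, 0.4]
gripper_width: -0.3
```

Run:
```python
from h import *
print(read_state()['position'])
d=grab('side','s3');cv2.imwrite('pics/s3c.png',cv2.resize(d['frame'][200:440,240:500],None,fx=2.4,fy=2.4)[:,:,::-1])
```

```text
[ 535.5060909  -187.82450653  123.97891738]
```

View pics/s3c.png

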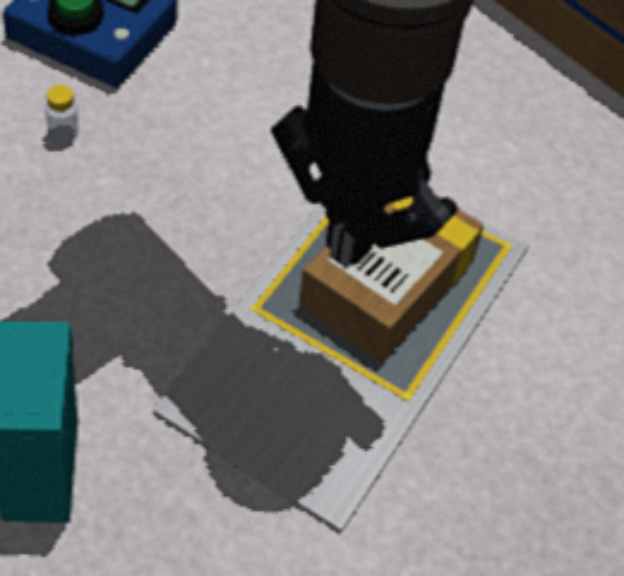

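The carton has toppled and lies print-up within the outline. I retreat and measure it.

Call:
{"method": "play_rows", "body": {"targets": [{"tx":-0.04,"ty":0,"tz":-0.15,"spin":0,"gripper":1},{"tx":-0.1,"ty":0,"tz":-0.35,"spin":0,"gripper":1},{"tx":-0.1,"ty":-0.2,"tz":-0.48,"spin":0,"gripper":1},{"tx":-0.05,"ty":-0.4,"tz":-0.48,"spin":0,"gripper":1},{"tx":0,"ty":-0.6,"tz":-0.48,"spin":0,"gripper":1},{"tx":0,"ty":-0.8,"tz":-0.48,"spin":0,"gripper":1},{"tx":0,"ty":-1,"tz":-0.48,"spin":0,"gripper":1},{"tx":0,"ty":-1,"tz":-0.48,"spin":0,"gripper":1}]}}

```text
clock: 6.6
position: [498.7, 62.0, 244.3]
ee_rot: [0.997, 0.075, 0.0, -0.0]
contact_force: [0.2, -0.7, 0.2]
gripper_width: -0.4
```

Run:
```python
from h import *
print(read_state()['position'])
d=grab('side','s4');e=grab('top','t4')
t=np.radians(14.55);R=np.array([[np.cos(t),np.sin(t)],[-np.sin(t),np.cos(t)]]);c0=np.array([605.4,-171])
for n,d in(('side',d),('top',e)):
    W=world(d);m=(abs(W[...,2]-51)<4)&(np.linalg.norm(W[...,:2]-c0,axis=-1)<110)
    nn,l,st,_=cv2.connectedComponentsWithStats(m.astype(np.uint8));i=1+np.argmax(st[1:,4]);p=W[l==i]
    q=cv2.minAreaRect(p[:,:2].astype(np.float32));print(n,len(p),np.median(p[:,2]),p[:,2].std(),q)
    print((( cv2.boxPoints(q)-c0)@R.T).round(1).tolist())
```

```text
[498.7158382   61.96323417 244.2892039 ]
side 2516 51.33048282426324 1.4044552999746274 ((603.7728881835938, -177.60354614257812), (122.72513580322266, 75.97869873046875), 8.463934898376465)
[[-60.2, 38.3], [-68.3, -37.3], [53.8, -50.3], [61.8, 25.3]]
top 2796 50.92020205304499 1.4154591589173398 ((603.3809204101562, -175.34548950195312), (120.05377960205078, 75.62411499023438), 8.555439949035645)
[[-58.8, 40.2], [-66.7, -35.0], [52.7, -47.6], [60.6, 27.6]]
```

View pics/s4.png

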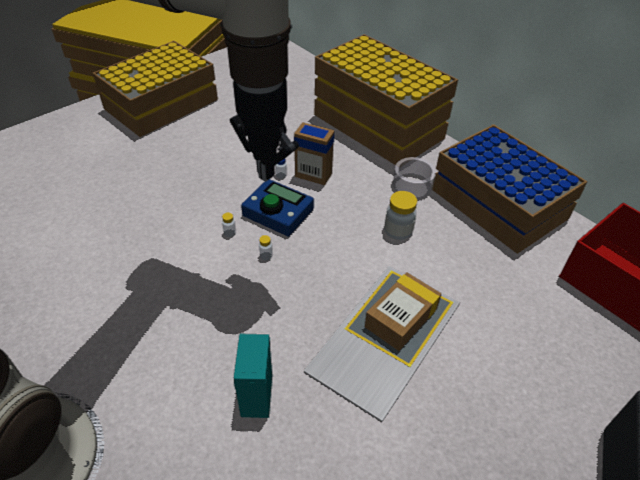

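View pics/t4.png

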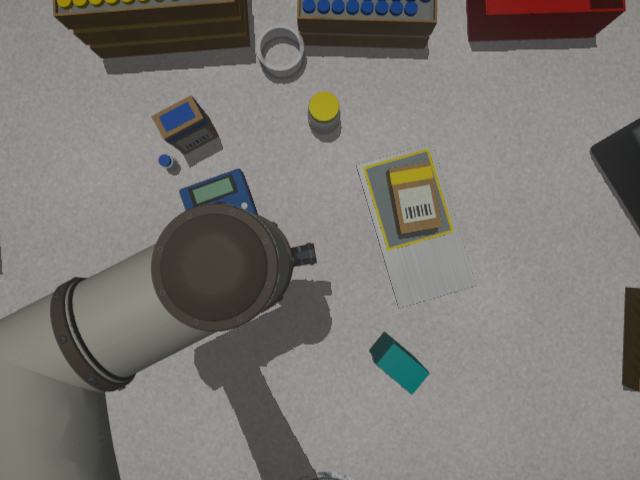

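Label corners lie well inside the outline with face height about 51 mm (pad +45), and the carton is flat. I go to the key.

Run:
```python
from h import *
s=read_state();p=s['position'];q=s['ee_rot']
from scipy.spatial.transform import Rotation as R
M=R.from_quat(q).as_matrix()
for g in((582.3,172.8,p[2]),(582.3,172.8,80)):print(g,(M.T@(np.array(g)-p)/250).round(3))
```

```text
(582.3, 172.8, np.float64(244.14046731904216)) [ 0.396 -0.399 -0.   ]
(582.3, 172.8, 80) [ 0.396 -0.399  0.656]
```

Call:
{"method": "play_rows", "body": {"targets": [{"tx":0.13,"ty":-0.13,"tz":0,"spin":0,"gripper":1},{"tx":0.26,"ty":-0.27,"tz":0,"spin":0,"gripper":1},{"tx":0.395,"ty":-0.4,"tz":0,"spin":0,"gripper":1},{"tx":0.395,"ty":-0.4,"tz":0.15,"spin":0,"gripper":1},{"tx":0.395,"ty":-0.4,"tz":0.3,"spin":0,"gripper":1},{"tx":0.395,"ty":-0.4,"tz":0.45,"spin":0,"gripper":1},{"tx":0.395,"ty":-0.4,"tz":0.55,"spin":0,"gripper":1},{"tx":0.395,"ty":-0.4,"tz":0.6,"spin":0,"gripper":1},{"tx":0.395,"ty":-0.4,"tz":0.6,"spin":0,"gripper":1}]}}

```text
clock: 7.82
position: [582.5, 171.7, 93.5]
ee_rot: [0.997, 0.072, -0.001, 0.0]
contact_force: [0.8, -0.6, 0.3]
gripper_width: 0.1
```

Run:
```python
from h import *
s=read_state();print(s['position'],s['contact_force'])
d=grab('side','s5');cv2.imwrite('pics/s5c.png',cv2.resize(d['frame'][120:260,200:340],None,fx=4,fy=4,interpolation=cv2.INTER_CUBIC)[:,:,::-1])
d=grab('wrist','w5')
```

```text
[582.4657997  171.74351369  93.50904253] [ 0.77294461 -0.57283074  0.34756915]
```

View pics/s5c.png

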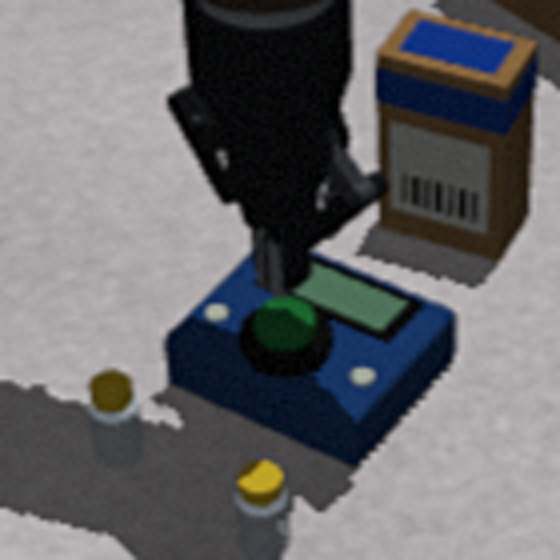

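View pics/w5.png

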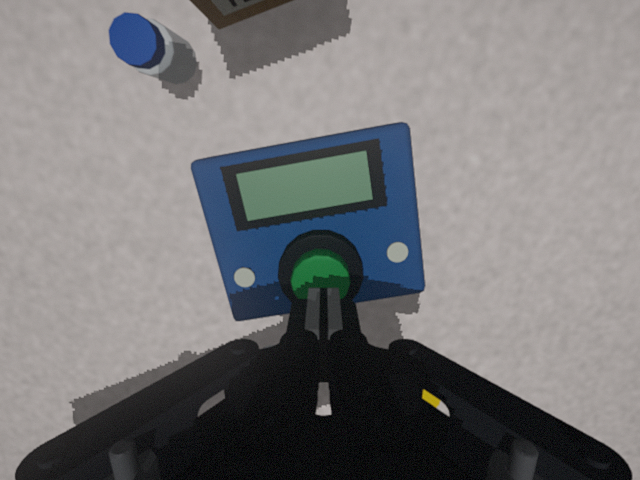

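The closed tips are centred laterally over the key, with tips at wrist px (322,290) and the key at (320,275). I press down slowly.

Call:
{"method": "play_rows", "body": {"targets": [{"tx":0,"ty":0,"tz":0.05,"spin":0,"gripper":1},{"tx":0,"ty":0,"tz":0.08,"spin":0,"gripper":1},{"tx":0,"ty":0,"tz":0.095,"spin":0,"gripper":1},{"tx":0,"ty":0,"tz":0.105,"spin":0,"gripper":1},{"tx":0,"ty":0,"tz":0.112,"spin":0,"gripper":1},{"tx":0,"ty":0,"tz":0.112,"spin":0,"gripper":1}]}}

```text
clock: 8.68
position: [582.1, 172.7, 66.3]
ee_rot: [0.997, 0.073, -0.0, 0.0]
contact_force: [-2.7, -1.0, 4.0]
gripper_width: -0.1
```

Call:
{"method": "play_rows", "body": {"targets": [{"tx":0,"ty":0,"tz":0.006,"spin":0,"gripper":1},{"tx":0,"ty":0,"tz":0.01,"spin":0,"gripper":1},{"tx":0,"ty":0,"tz":0.01,"spin":0,"gripper":1}]}}

```text
clock: 9.05
position: [582.3, 172.8, 65.0]
ee_rot: [0.997, 0.073, 0.0, 0.0]
contact_force: [-5.1, -0.4, 9.4]
gripper_width: -0.2
```

The force of 9.4 N and the stop at tip z = 51.0 mm both mean it has bottomed out. I release and retreat.

Call:
{"method": "play_rows", "body": {"targets": [{"tx":0,"ty":0,"tz":-0.03,"spin":0,"gripper":1},{"tx":0,"ty":0,"tz":-0.15,"spin":0,"gripper":1},{"tx":0,"ty":0,"tz":-0.35,"spin":0,"gripper":1},{"tx":0,"ty":0,"tz":-0.55,"spin":0,"gripper":1},{"tx":0,"ty":0,"tz":-0.75,"spin":0,"gripper":1},{"tx":-0.2,"ty":-0.2,"tz":-0.75,"spin":0,"gripper":1},{"tx":-0.4,"ty":-0.4,"tz":-0.75,"spin":0,"gripper":1},{"tx":-0.6,"ty":-0.6,"tz":-0.75,"spin":0,"gripper":1},{"tx":-0.7,"ty":-0.8,"tz":-0.75,"spin":0,"gripper":1},{"tx":-0.7,"ty":-1,"tz":-0.75,"spin":0,"gripper":1},{"tx":-0.7,"ty":-1,"tz":-0.75,"spin":0,"gripper":1},{"tx":-0.7,"ty":-1,"tz":-0.75,"spin":0,"gripper":1}]}}

```text
clock: 10.55
position: [372.8, 395.1, 250.6]
ee_rot: [0.997, 0.073, 0.0, -0.0]
contact_force: [0.5, 0.2, 0.5]
gripper_width: 0.2
```

Run:
```python
from h import *
s=read_state();print(s['position'],s['contact_force'])
d=grab('side','s6');e=grab('top','t6')
t=np.radians(14.55);R=np.array([[np.cos(t),np.sin(t)],[-np.sin(t),np.cos(t)]]);c0=np.array([605.4,-171])
for n,d in(('side',d),('top',e)):
    W=world(d);m=(abs(W[...,2]-51)<4)&(np.linalg.norm(W[...,:2]-c0,axis=-1)<110)
    nn,l,st,_=cv2.connectedComponentsWithStats(m.astype(np.uint8));i=1+np.argmax(st[1:,4]);p=W[l==i]
    q=cv2.minAreaRect(p[:,:2].astype(np.float32))
    print(n,np.median(p[:,2]),(( cv2.boxPoints(q)-c0)@R.T).round(1).tolist())
    H,S,V=cv2.split(cv2.cvtColor(d['frame'],cv2.COLOR_RGB2HSV))
    a=dict(np.load(n+'0.npz'));print(' green key z',np.median(W[(H>45)&(H<80)&(S>130)&(abs(W[...,0]-582)<14)&(abs(W[...,1]-172)<14)][:,2]))
    diff=np.abs(d['frame'].astype(int)-a['frame']).sum(-1)>60
    for nm,x,y in(('blue',738,227),('va',511,98),('vb',491,195),('vc',683,272),('jar',748,-18)):
        u,v=proj(d,(x,y,40)).astype(int);print(nm,diff[v-15:v+15,u-15:u+15].mean().round(3))
```

```text
[372.77553867 395.10064956 250.6334989 ] [0.51355367 0.15674403 0.54620697]
side 51.253996599724815 [[-62.2, 38.5], [-70.2, -37.5], [54.1, -50.6], [62.1, 25.4]]
 green key z 56.39055908984153
blue 0.0
va 0.0
vb 0.0
vc 0.0
jar 0.0
top 50.92732749642329 [[-58.8, 40.5], [-66.7, -35.1], [52.7, -47.6], [60.6, 27.9]]
 green key z 56.77340479635484
blue 0.0
va 0.0
vb 0.0
vc 0.0
jar 0.0
```

View pics/s6.png

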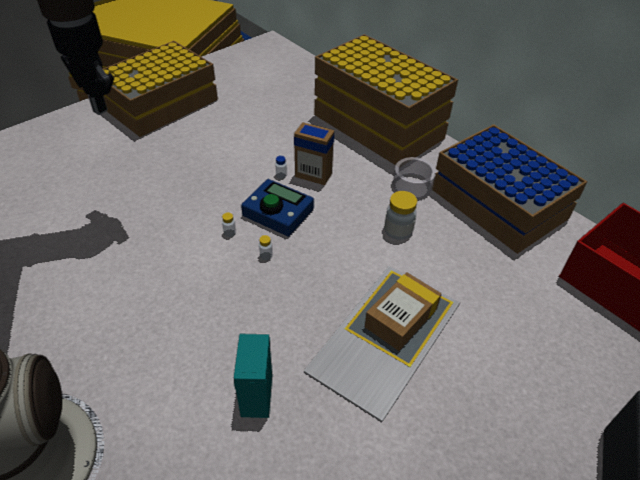

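The carton lies print-up at about (402,312) inside the outline, the key at (271,201) is back up, everything else is unmoved, and the arm is clear.

```bash
python3 -c "
from bench import job_done
print(job_done())"
```

```text
the job is handed in; nothing more can be done
None
```

I pushed the yellow carton over with the closed fingertips high on its printed back, then pressed the green key all the way down and let it come back up. I handed the job in a little after 10.5 s on the robot's clock; no verdict is reported.

- **Carton:** it lies flat with its printed face up, at 51 mm above the table, which is 45 mm above the pad. In the pad frame its corners run from about x −70 to +62 mm and y −51 to +40 mm, so they are inside the outline. The side and top cameras agree to within about 4 mm.
- **Key:** the fingertips stopped at 51.0 mm with 9.4 N, which matches the full 6 mm of travel. I inferred this from the fingertip height and force, because the key joint itself cannot be read. After release the key's top measured 56.4–56.8 mm, so it is back up.
- **Other things:** at the blue carton, the vials and the jar, the final pictures match the first ones with no changed pixels.
- **Arm:** it is clear of everything, and no check failed.

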